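# Tip the tall carton into the packing bay and push it home

## Robot

A 7-joint arm with a two-finger parallel gripper is mounted at the origin on a cart in front of the work surface, level with it; the furniture and walls round the work are solid. World frame = base frame: x ahead of the robot, y to its left, z up, the work surface at z = 0. Lengths are in m, angles in rad, forces in N, time in s.
With the tool pointing down it reaches from about 0.425 to 0.925 m from the base axis. Payload 6.8 kg.
Tool frame: the origin (TCP) lies on the centre line of the jaws, within the pads' length; the fingertips stand 19 mm ahead of it and the grasp point (between the pads) is the TCP (bot.tcp_to_tips is the distance from the TCP to the fingertips, in m); x points along the fingers, y is the direction in which the jaws open and shut, and the axes are right-handed (so a half turn about x gives the same grasp; the last joint's range is limited). The gripper opens to 85 mm and grips with 20 to 120 N. Pads are 22 mm wide; open, the fingers measure 114 mm over their backs; the gripper's body (76 mm by 85 mm) begins 54 mm behind the grasp point. The pads swing forward as they close: fully open they stand 13 mm farther back than shut.
Start: joints at [1.032, 0.477, 0.022, 1.555, -0.011, 1.109, -0.083], TCP at [0.282, -0.613, 0.25] pointing down, gripper open.
Joint ranges: [-2.96, 2.96], [-0.34, 2.1], [-1.41, 1.46], [0.24, 2.44], [-1.37, 4.51], [0.17, 1.92], [-2.96, 2.96]. Speed limits (rad/s): [2.39, 2.39, 3.14, 3.14, 3.14, 3.14, 3.14].

## Interface

Orientations are given as a unit quaternion [w, x, y, z].
In Python, from station import status, eyes, bot gives the robot as it stands.
- The arm moves only by the tool apply_moves, never from a script. Its arguments are lists of equal length, an entry for each row: "travel": the shift along the tool's x, y, z in cm, a list of three; "turn": the turn, a rotation vector about the tool's x, y, z in rad, a list of three; "grip": the closure, from 0 (fully open) to 1 (shut). In form: {"travel": [[tx, ty, tz], ...], "turn": [[wx, wy, wz], ...], "grip": [grip, ...]}. A call has 1 to 8 rows; each row shifts and turns the pose as measured when the row begins, along the tool's axes as they then stand; what a row does not reach is not made up. A row lasts 1/12 s, in which the tool goes at most 41.7 mm and 7.16 degrees, less where a joint would pass 70% of its speed; a pose out of reach is approached as far as the arm can. A call is refused whole if a number of a shift passes 4.17 or a number of a turn 0.125, either way. A call with a gripper value outside its range is refused whole. The fingers move at their own pace and stop on an object; "newtons" is the grip in N (left out, the last holds). Time passes only in rows, so rows that do not move let the fingers close. It gives the time, the measured TCP pose, the force and the opening at its end, in the units of the state.
- status.get_obs(): the state, without advancing time (a new reading comes with each control period).
- eyes.read_camera(name): name is "scene" or "top" or "wrist"; returns the picture (480x640x3 uint8, red, green, blue); there is no depth.
- eyes.calibration(name): a dict with "intrinsics" (3x3 intrinsics, pixels), "xyz" and "attitude" of the camera in the world; the wrist camera has in their place "T_tool_cam" (4x4, takes a point from camera to tool coordinates, whose origin is the TCP and whose axes are the tool frame's). Camera axes: x right, y down, z forward; pixel columns grow to the right and rows downward; lengths in m; the calibration is good to about 2 mm. A picture is of the moment at which its call begins: read the wrist's pose just before it. calibration takes no time and is no camera call.
- bot.hand_in(): hands the job in, once; it reports no verdict.
Trained networks look in the newest picture that a camera, given by its name, has taken for a name from the list of things; names that differ only in an ending like _2 or _b are one class to them, and where a whole thing is asked for, a point or a joint stands for the part that bears it (a point fixed in the world has none). Each returns a list of dicts, best first, with "score" (0 to 1); they miss things now and then, are a little off and sometimes report something else, mostly with a low value. They report only what shows in the picture. A call takes as long as a camera call. They do not tell look-alikes from the thing itself.
- eyes.masks_of(thing, camera): "region" (480x640 bool, what is visible of it) and "rect" ([left, top, right, bottom] in pixels, round what is visible of it).
The state is a dict: "t": time; "q": joint angles; "joint_vel": joint speeds; "joint_torque": joint torques, N m; "eef_pos": TCP position; "tool_rot": TCP orientation; "contact_force": force on the tool from outside, world axes, zero at the start; "torque": the same for the moment, N m; "gripper_width": opening from 0.0 (shut) to 1.0 (fully open).
Only numpy, scipy, OpenCV 4.12 (cv2) and the standard library are available. Lean on these libraries where they do the work, as an engineer would, in place of code of your own. Each camera call takes 0.05 s, during which the arm holds its last target. There are 200 camera calls.

## Task

Without gripping or lifting anything, push the tall carton near its top so that it tips over where it stands and falls flat into the bay outlined in black tape on the packing board. Then push the lying carton along the bay until its end touches the wooden stop block, still lying lengthwise inside the lines. Leave the squat carton and the black jar standing where they are.

Things in the scene. Friction and masses are not known exactly. Their poses are not given: they have to be found in the camera images.
- packing_board: Fixed plywood board flat on the bench, 9 mm thick, 126 mm in its x, 390 mm in its y. Origin: centre of its underside, on the bench; x points away from the robot, y along its length, z up. Flat black tape lines 6 mm wide outline a bay on it: inner edges at x = +55 and -55 mm (sides) and y = +140 and -140 mm (ends).
- stop_block: Wooden block fixed on the board across one end line of the bay (left or right varies), its axes parallel to the board's: 100 mm in x, 50 mm in y, 40 mm high above the board. Origin: centre of its underside, on the board. Its face that looks to the middle of the board is the stop, 25 mm from its origin.
- tall_carton_center (a point): Centre of the tall brown carton (rigid, loose, about 0.25 kg): 80 mm in its x, 45 mm in y (thin), 180 mm in z. It starts upright on the board (z up) astride the end line opposite the stop block, its y axis within 0.1 rad of the board's y. Tipped over its long bottom edge towards the stop block it lands in the bay, its end 35 to 70 mm short of the block, its centre 32 mm above the bench.
- squat_carton_center (a point): Centre of the squat brown carton (loose, 0.22 kg), half-way up: 90 mm in its x, 55 mm in y, 110 mm high. It stands on the bench off the board, behind it to the right. Leave it standing.
- jar: Black screw-cap jar, 70 mm across, 90 mm high, loose, standing at the left end of the bench behind the board; origin at the centre of its underside. Leave it standing.
Things that resemble listed ones, but are neither listed nor needed, are in the scene too. Leave any red look-alike of the jar alone.

How it is judged:
By the outcome, as a careful person would: the job done as asked, in the order asked, and still so for the second after the job is handed in, with the robot touching nothing.
It also fails if it takes over 45 s, if anything falls off the work surface, if the arm or the gripper's body presses on something with over 40 N, if the wrist force passes 120 N, or if a joint passes its speed limit or range.

## Working session

There is one attempt and no reset: what is moved stays moved. The work goes in short steps, Python scripts to look and compute and a tool call to move; the robot and the scene stay as the last step left them, time stands still between calls to the robot, and variables do not carry over. Pictures are saved under pics/ and viewed, about 8 in all and at most 12, crops included, and the job is handed in when it is done.

Besides the shell and the picture viewer there is one more tool, called after "Call:" as name(argument=value, ...) on one line, values as JSON. apply_moves: Moves the arm, as the interface text tells. Its arguments: {"type":"object","properties":{"travel":{"type":"array"},"turn":{"type":"array"},"grip":{"type":"array"},"newtons":{"type":"number"}},"required":["travel","turn","grip"]}

```bash
mkdir -p pics; cat > h.py <<'E'
import numpy as np,cv2
from station import status,eyes,bot
from scipy.spatial.transform import Rotation as R
def cam(n):
    c=eyes.calibration(n);K=np.array(c["intrinsics"])
    a=np.array(c["attitude"],float)
    Rm=a if a.shape==(3,3) else R.from_quat(a,scalar_first=True).as_matrix()
    return K,Rm,np.array(c["xyz"])
def ray(n,uv,z):
    K,Rm,p=cam(n);d=(Rm@np.linalg.inv(K)@np.c_[np.atleast_2d(uv),np.ones(len(np.atleast_2d(uv)))].T).T
    return p+d*((z-p[2])/d[:,2])[:,None]
def proj(n,X):
    K,Rm,p=cam(n);c=(np.atleast_2d(X)-p)@Rm@K.T
    return c[:,:2]/c[:,2:]
E
python3 - <<'E'
from h import *
ims={n:eyes.read_camera(n) for n in("scene","top")}
for n,i in ims.items():
    cv2.imwrite(f"pics/{n}0.png",i[:,:,::-1]); print(n,cam(n)[2],cam(n)[1].round(2).tolist())
    for t in("packing_board","stop_block","tall_carton_center","squat_carton_center","jar"):
        for d in eyes.masks_of(t,n)[:3]:print(n,t,round(d["score"],2),np.array(d["rect"]).round())
        
o=status.get_obs();print(o["t"],o["eef_pos"],o["tool_rot"])
E
```

```text
scene [0.45000831 0.89599322 0.84862689] [[-1.0, -0.04, 0.06], [-0.07, 0.7, -0.71], [-0.02, -0.71, -0.7]]
scene packing_board 0.97 [310. 198. 383. 346.]
scene packing_board 0.37 [262. 135. 307. 189.]
scene stop_block 0.95 [325. 195. 374. 223.]
scene tall_carton_center 0.58 [320. 239. 373. 330.]
scene squat_carton_center 0.88 [261. 135. 304. 189.]
scene jar 0.85 [331. 342. 373. 407.]
scene jar 0.73 [242. 354. 292. 418.]
top [0.41477505 0.11658902 1.21870682] [[-0.0, -1.0, 0.09], [-1.0, 0.0, -0.0], [0.0, -0.09, -1.0]]
top stop_block 0.98 [380. 254. 406. 301.]
top tall_carton_center 0.8 [245. 253. 276. 297.]
top jar 0.97 [176. 270. 219. 300.]
top jar 0.9 [161. 204. 206. 238.]
0.6 [ 0.28190747 -0.61333269  0.25033791] [ 0.15113626  0.69078775  0.15112122 -0.69074778]
```

View pics/top0.png

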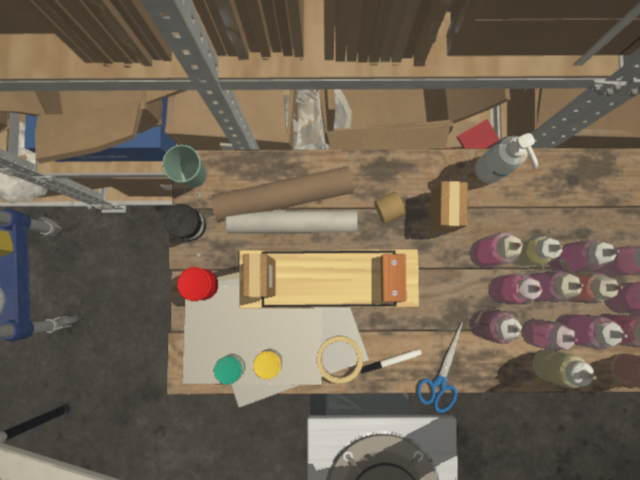

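View pics/scene0.png

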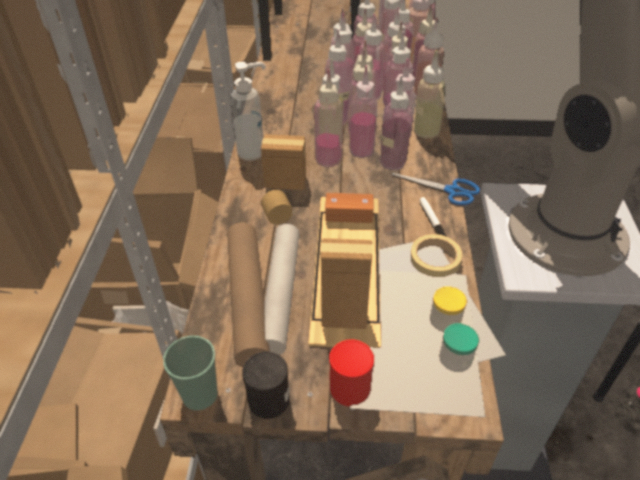

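The top picture shows the stop (orange-brown block at 393,277) at the right (-y) end and the tall carton (258,275) at the left end. The red look-alike jar (197,284) is just left of the carton and the black jar is at (185,222). The squat carton is at (452,203).

```bash
python3 - <<'E'
from h import *
i=cv2.imread("pics/top0.png")
cv2.imwrite("pics/crop1.png",cv2.resize(i[190:320,150:430],None,fx=2.85,fy=2.85,interpolation=cv2.INTER_CUBIC))
eyes.read_camera("top")
for t,z in(("tall_carton_center",.189),("stop_block",.049),("jar",.09),("squat_carton_center",.11)):
    for d in eyes.masks_of(t,"top")[:2]:
        m=np.uint8(d["region"]);c=cv2.minAreaRect(np.argwhere(m)[:,::-1].astype(np.float32))
        print(t,round(d["score"],2),np.round(c[0]),c[2],ray("top",cv2.boxPoints(c),z)[:,:2].round(3).tolist())
print("board", ray("top",[[241,250],[418,250],[418,307],[240,307]],.009).round(3).tolist())
E
```

```text
tall_carton_center 0.85 [258. 275.] 90.0 [[0.491, 0.271], [0.49, 0.21], [0.409, 0.209], [0.409, 0.27]]
stop_block 0.58 [392. 278.] 90.0 [[0.498, 0.004], [0.497, -0.053], [0.399, -0.052], [0.399, 0.005]]
jar 0.77 [198. 284.] 90.0 [[0.468, 0.415], [0.468, 0.336], [0.401, 0.335], [0.401, 0.414]]
jar 0.63 [185. 222.] 20.556045532226562 [[0.546, 0.455], [0.608, 0.433], [0.577, 0.352], [0.515, 0.374]]
squat_carton_center 0.82 [448. 207.] 90.0 [[0.638, -0.095], [0.638, -0.17], [0.537, -0.167], [0.537, -0.093]]
board [[0.51, 0.3, 0.009], [0.509, -0.085, 0.009], [0.385, -0.083, 0.009], [0.387, 0.301, 0.009]]
```

View pics/crop1.png

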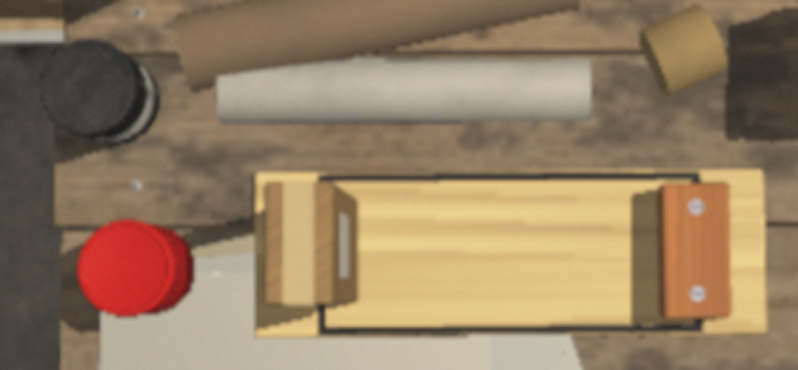

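Black jar (185,222) and red look-alike (197,284): the black one is the named jar, and neither gets touched. The tall carton is the one on the board at (258,275), since the squat one (452,203) stands off it. The crop confirms this. The tall carton's back edge is at y≈0.27 and x≈0.45, with a small yaw.

```bash
cat > plan.py <<'E'
from h import *
def plan(wps,yref,step=.041,n=40):
    o=status.get_obs();p=np.array(o["eef_pos"]);r=R.from_quat(o["tool_rot"],scalar_first=True)
    x=np.array([0,0,-1.]);y=np.array([*yref,0]);y/=np.linalg.norm(y)
    G=R.from_matrix(np.c_[x,y,np.cross(x,y)])
    print("t",round(o["t"],2),"p",p.round(4),"Rot",r.as_matrix().round(2).tolist(),"F",np.round(o["contact_force"],1),"w",round(o["gripper_width"],2))
    T=[];W=[]
    for w in wps:
        w=np.array(w,float)
        while np.linalg.norm(w-p)>.002 and len(T)<n:
            d=w-p;L=np.linalg.norm(d);d*=min(1,step/L)
            T.append((r.inv().apply(d)*100).round(2).tolist());p=p+r.apply(np.array(T[-1])/100)
            e=(r.inv()*G).as_rotvec();a=np.linalg.norm(e);e*=min(1,.12/max(a,1e-9));e=e.round(3)
            W.append(e.tolist());r=r*R.from_rotvec(e)
    for i in range(0,len(T),8):print("travel",T[i:i+8],"\nturn",W[i:i+8])
E
python3 - <<'E'
from plan import *
print("carton top corners",ray("top",[[243.7,253.9],[266.5,254.4],[264.7,296.5],[243,296.3]],.189).round(4).tolist())
print("board line cols", ray("top",[[262.5,252],[394,252],[394.5,305],[263,305.5]],.009).round(4).tolist())
o=status.get_obs();y=R.from_quat(o["tool_rot"],scalar_first=True).as_matrix()[:2,1];print(y)
s=np.sign(y[0])
plan([[.30,-.58,.35],[.47,-.35,.35],[.54,-.05,.34],[.50,.25,.32],[.45,.325,.27]],[s,0])
E
```

```text
carton top corners [[0.4889, 0.2677, 0.189], [0.4878, 0.2255, 0.189], [0.4101, 0.2284, 0.189], [0.4107, 0.2683, 0.189]]
board line cols [[0.5058, 0.2533, 0.009], [0.5046, -0.033, 0.009], [0.3898, -0.0324, 0.009], [0.39, 0.2516, 0.009]]
[ 0.41758969 -0.90863571]
t 0.85 p [ 0.2819 -0.6133  0.2503] Rot [[0.0, 0.42, -0.91], [-0.0, -0.91, -0.42], [-1.0, 0.0, -0.0]] F [0.2 0.3 0.4] w 1.0
travel [[-3.83, -0.87, -1.17], [-3.83, -0.73, -1.26], [-2.31, -0.35, -0.81], [0.0, -0.59, -4.06], [0.0, -0.1, -4.1], [0.0, 0.4, -4.08], [0.0, 0.88, -4.0], [0.0, 1.36, -3.87]] 
turn [[-0.12, 0.0, -0.0], [-0.12, 0.0, -0.0], [-0.12, 0.0, -0.0], [-0.12, 0.0, -0.0], [-0.12, 0.0, -0.0], [-0.12, 0.0, -0.0], [-0.12, 0.0, -0.0], [-0.12, 0.0, -0.0]]
travel [[0.0, 1.81, -3.68], [0.0, 2.18, -3.35], [0.13, 0.93, -3.99], [0.13, 0.93, -3.99], [0.13, 0.93, -3.99], [0.13, 0.93, -3.99], [0.14, 0.93, -3.99], [0.13, 0.93, -3.99]] 
turn [[-0.12, 0.0, -0.0], [-0.06, 0.0, -0.0], [-0.0, 0.0, -0.0], [-0.0, 0.0, -0.0], [-0.0, 0.0, -0.0], [-0.0, 0.0, -0.0], [-0.0, 0.0, -0.0], [-0.0, 0.0, -0.0]]
travel [[0.14, 0.93, -3.99], [0.07, 0.49, -2.07], [0.27, -0.54, -4.06], [0.27, -0.54, -4.06], [0.27, -0.54, -4.06], [0.27, -0.54, -4.05], [0.27, -0.54, -4.05], [0.27, -0.54, -4.05]] 
turn [[-0.0, 0.0, -0.0], [-0.0, 0.0, -0.0], [-0.0, 0.0, -0.0], [-0.0, 0.0, -0.0], [-0.0, 0.0, -0.0], [-0.0, 0.0, -0.0], [-0.0, 0.0, -0.0], [-0.0, 0.0, -0.0]]
travel [[0.27, -0.55, -4.05], [0.11, -0.21, -1.62], [1.99, -1.99, -2.98], [1.99, -1.99, -2.99], [1.02, -1.02, -1.53]] 
turn [[-0.0, 0.0, -0.0], [-0.0, 0.0, -0.0], [-0.0, 0.0, -0.0], [-0.0, 0.0, -0.0], [-0.0, 0.0, -0.0]]
```

Call:
apply_moves(travel=[[-3.8, -0.9, -1.2], [-3.8, -0.7, -1.3], [-2.3, -0.3, -0.8], [0, -0.6, -4.0], [0, -0.1, -4.1], [0, 0.4, -4.0], [0, 0.9, -4.0], [0, 1.4, -3.8]], turn=[[-0.12, 0, 0], [-0.12, 0, 0], [-0.12, 0, 0], [-0.12, 0, 0], [-0.12, 0, 0], [-0.12, 0, 0], [-0.12, 0, 0], [-0.12, 0, 0]], grip=[0.5, 0.5, 0.5, 0.5, 0.5, 0.5, 0.5, 0.5], newtons=40)

```text
t: 1.52
eef_pos: [0.415, -0.4179, 0.353]
tool_rot: [-0.458, -0.536, -0.457, 0.541]
contact_force: [0.9, 0.2, 0.1]
gripper_width: 0.495
```

```bash
python3 - <<'E'
from plan import *
plan([[.47,-.35,.35],[.54,-.05,.34],[.50,.25,.32],[.45,.325,.27]],[1,0],n=16)
E
```

```text
Traceback (most recent call last):
  File "plan.py", line 4, in plan
    x=np.array([0,0,-1.]);y=np.array([*yref,0]);y/=np.linalg.norm(y)
                                                ^^^^^^^^^^^^^^^^^^^^
numpy._core._exceptions._UFuncOutputCastingError: Cannot cast ufunc 'divide' output from dtype('float64') to dtype('int64') with casting rule 'same_kind'
```

Call:
apply_moves(travel=[[0, 1.8, -3.6], [0, 1.6, -3.8], [0, 1.3, -3.8], [0, 1.2, -3.9], [0, 1.0, -4.0], [0, 1.0, -4.0], [0, 1.0, -4.0], [0, 1.0, -4.0]], turn=[[-0.12, 0, 0], [-0.04, 0, 0], [0, 0, 0], [0, 0, 0], [0, 0, 0], [0, 0, 0], [0, 0, 0], [0, 0, 0]], grip=[0.5, 0.5, 0.5, 0.5, 0.5, 0.5, 0.5, 0.5])

```text
t: 2.18
eef_pos: [0.5205, -0.1044, 0.3527]
tool_rot: [0.506, 0.495, 0.501, -0.498]
contact_force: [0.8, 0.4, -0.4]
gripper_width: 0.502
```

```bash
sed -i 's/y=np.array(\[\*yref,0\])/y=np.array([*yref,0.])/' plan.py; python3 - <<'E'
from plan import *
plan([[.54,-.05,.34],[.50,.25,.32],[.45,.325,.27]],[1,0.],n=16)
E
```

```text
t 2.18 p [ 0.5205 -0.1044  0.3527] Rot [[0.0, 1.0, 0.01], [-0.01, 0.01, -1.0], [-1.0, 0.0, 0.01]] F [ 0.8  0.4 -0.4] w 0.5
travel [[0.85, 1.4, -3.76], [0.39, 0.6, -1.67], [0.27, -0.54, -4.06], [0.27, -0.54, -4.06], [0.27, -0.54, -4.06], [0.27, -0.54, -4.06], [0.27, -0.54, -4.06], [0.27, -0.54, -4.06]] 
turn [[0.013, 0.008, -0.001], [0.0, 0.0, -0.0], [0.0, 0.0, -0.0], [0.0, 0.0, -0.0], [0.0, 0.0, -0.0], [0.0, 0.0, -0.0], [0.0, 0.0, -0.0], [0.0, 0.0, -0.0]]
travel [[0.27, -0.54, -4.06], [0.1, -0.21, -1.58], [1.99, -1.99, -2.98], [1.98, -1.99, -2.99], [1.03, -1.02, -1.53]] 
turn [[0.0, 0.0, -0.0], [0.0, 0.0, -0.0], [0.0, 0.0, -0.0], [0.0, 0.0, -0.0], [0.0, 0.0, -0.0]]
```

Call:
apply_moves(travel=[[0.1, -0.3, -4.1], [0.2, -0.5, -4.1], [0.2, -0.5, -4.1], [0.2, -0.5, -4.1], [0.2, -0.5, -4.1], [0.2, -0.5, -4.1], [0.2, -0.5, -4.1], [0.2, -0.5, -4.1]], turn=[[0.013, 0.008, 0], [0, 0, 0], [0, 0, 0], [0, 0, 0], [0, 0, 0], [0, 0, 0], [0, 0, 0], [0, 0, 0]], grip=[0.5, 0.5, 0.5, 0.5, 0.5, 0.5, 0.5, 0.5])

```text
t: 2.85
eef_pos: [0.482, 0.2263, 0.3399]
tool_rot: [0.502, 0.503, 0.497, -0.498]
contact_force: [1.7, -0.3, -0.4]
gripper_width: 0.5
```

Call:
apply_moves(travel=[[0.5, -0.9, -4.0], [0.5, -0.9, -4.0], [0.5, -0.6, -3.5], [0, 0, 0]], turn=[[0, 0, 0], [0, 0, 0], [0, 0, 0], [0, 0, 0]], grip=[0.5, 0.5, 0.5, 0.5])

```text
t: 3.18
eef_pos: [0.4534, 0.3524, 0.3257]
tool_rot: [0.503, 0.503, 0.5, -0.494]
contact_force: [-0.8, 0.5, 0.2]
gripper_width: 0.499
```

```bash
python3 - <<'E'
from plan import *
plan([[.45,.325,.27],[.45,.325,.178],[.45,.29,.178]],[1,0.],n=16)
cv2.imwrite("pics/scene1.png",eyes.read_camera("scene")[100:440,180:460,::-1].repeat(2,0).repeat(2,1)[:600])
E
```

```text
t 3.18 p [0.4534 0.3524 0.3257] Rot [[0.01, 1.0, 0.01], [0.01, 0.01, -1.0], [-1.0, 0.01, -0.01]] F [-0.8  0.5  0.2] w 0.5
travel [[3.66, -0.28, 1.82], [1.89, -0.11, 0.93], [4.1, -0.0, 0.0], [4.1, -0.0, 0.0], [1.0, -0.0, 0.0], [0.0, -0.0, 3.5]] 
turn [[0.006, -0.006, -0.011], [0.0, 0.0, 0.0], [0.0, 0.0, 0.0], [0.0, 0.0, 0.0], [0.0, 0.0, 0.0], [0.0, 0.0, 0.0]]
```

View pics/scene1.png

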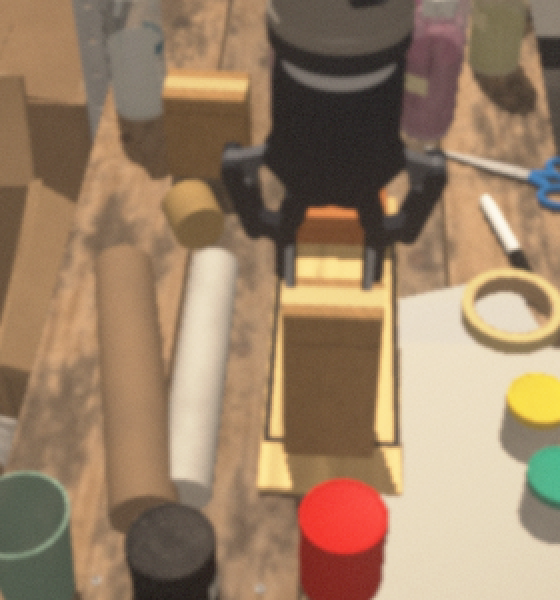

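The picture shows the carton upright, with the fingers above and behind it and centred on it. The red jar is well below the fingers.

Call:
apply_moves(travel=[[3.6, -0.3, 1.3], [4.0, -0.1, 0.9], [4.0, 0, 0], [3.2, 0, 0], [0, 0, 0]], turn=[[0.006, -0.006, -0.011], [0, 0, 0], [0, 0, 0], [0, 0, 0], [0, 0, 0]], grip=[0.5, 0.5, 0.5, 0.5, 0.5])

```text
t: 3.65
eef_pos: [0.4558, 0.3249, 0.1767]
tool_rot: [0.501, 0.504, 0.496, -0.499]
contact_force: [-1.1, -0.7, -1.0]
gripper_width: 0.504
```

Call:
apply_moves(travel=[[0, 0, 2], [0, 0, 1.5], [0, 0, 1], [0, 0, 1]], turn=[[0, 0, 0], [0, 0, 0], [0, 0, 0], [0, 0, 0]], grip=[0.5, 0.5, 0.5, 0.5])

```text
t: 3.98
eef_pos: [0.4574, 0.2672, 0.1797]
tool_rot: [0.501, 0.504, 0.496, -0.499]
contact_force: [0.0, 1.1, 0.7]
gripper_width: 0.499
```

Call:
apply_moves(travel=[[0, -0.1, 1], [0, -0.1, 1], [0, 0, 1], [0, 0, 0.5], [0, 0, 0.5]], turn=[[0, 0, 0], [0, 0, 0], [0, 0, 0], [0, 0, 0], [0, 0, 0]], grip=[0.5, 0.5, 0.5, 0.5, 0.5])

```text
t: 4.4
eef_pos: [0.4575, 0.2225, 0.184]
tool_rot: [0.501, 0.507, 0.494, -0.498]
contact_force: [-0.6, -0.2, -0.7]
gripper_width: 0.495
```

```bash
python3 - <<'E'
from h import *
cv2.imwrite("pics/scene2.png",eyes.read_camera("scene")[150:430,200:480,::-1].repeat(2,0).repeat(2,1))
o=status.get_obs();print(o["t"],o["contact_force"])
E
```

```text
4.45 [ 0.07998902 -0.79373823 -0.22580139]
```

View pics/scene2.png

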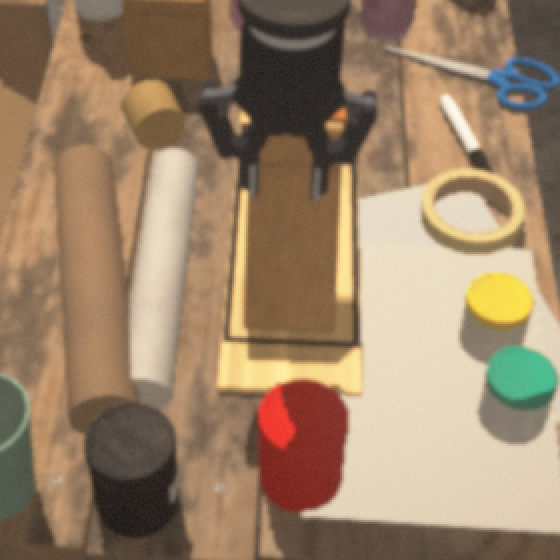

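The carton is mid-fall in the picture. I'll back off and let it settle.

Call:
apply_moves(travel=[[0, 0, 0], [0, 0, 0], [0, 0, -2], [0, 0, -4], [0, -0.3, -4], [0, -0.3, -2], [0, 0, 0]], turn=[[0, 0, 0], [0, 0, 0], [0, 0, 0], [0, 0, 0], [0, 0, 0], [0, 0, 0], [0, 0, 0]], grip=[0.5, 0.5, 0.5, 0.5, 0.5, 0.5, 0.5])

```text
t: 5.03
eef_pos: [0.4533, 0.3455, 0.1827]
tool_rot: [0.5, 0.508, 0.493, -0.5]
contact_force: [-0.1, 0.8, -0.0]
gripper_width: 0.499
```

```bash
python3 - <<'E'
from plan import *
a=eyes.read_camera("scene");b=eyes.read_camera("top")
cv2.imwrite("pics/both3.png",np.hstack([cv2.resize(a[170:430,220:420],(400,520)),cv2.resize(b[200:330,230:430],(400,260)).repeat(2,0)])[:,:,::-1])
for d in eyes.masks_of("tall_carton_center","top")[:2]:
    c=cv2.minAreaRect(np.argwhere(d["region"])[:,::-1].astype(np.float32));print(d["score"],c,ray("top",cv2.boxPoints(c),.054).round(3).tolist())
plan([[.45,.27,.18]],[1,0.],n=16)
E
```

```text
t 5.18 p [0.4549 0.3395 0.182 ] Rot [[0.01, 1.0, -0.02], [-0.0, -0.02, -1.0], [-1.0, 0.02, 0.0]] F [ 0.7 -0.2  0. ] w 0.5
travel [[0.13, -0.2, 4.09], [0.09, -0.2, 2.86]] 
turn [[-0.021, 0.004, -0.015], [0.0, 0.0, 0.0]]
```

View pics/both3.png

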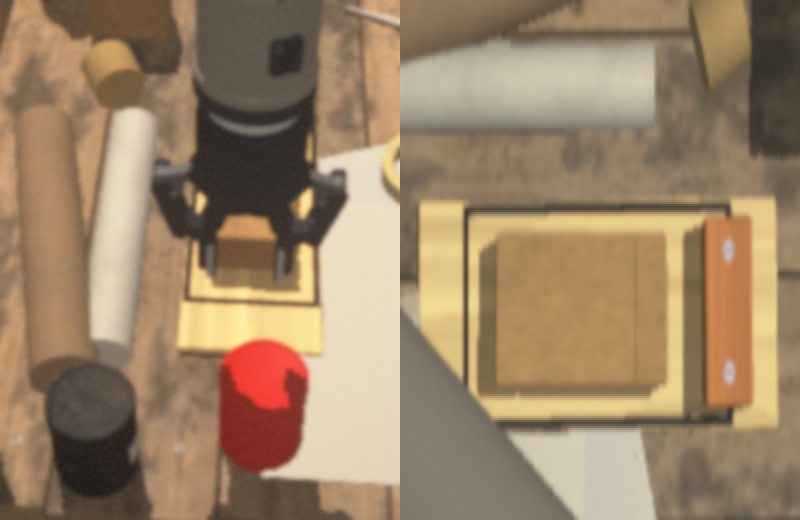

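The carton lies flat inside the lines, straight, with a gap to the block. The jars and squat carton are standing.

```bash
python3 - <<'E'
from plan import *
print(ray("top",[[278.5,258],[278.5,296],[363,258],[363,296]],.054).round(3).tolist(),ray("top",[[382.5,278],[405,278]],.049).round(3))
plan([[.45,.275,.182],[.45,.275,.052]],[1,0.],n=16)
E
```

```text
[[0.49, 0.215, 0.054], [0.41, 0.214, 0.054], [0.489, 0.038, 0.054], [0.41, 0.039, 0.054]] [[ 0.447 -0.003  0.049]
 [ 0.447 -0.05   0.049]]
t 5.18 p [0.4549 0.3395 0.182 ] Rot [[0.01, 1.0, -0.02], [-0.0, -0.02, -1.0], [-1.0, 0.02, 0.0]] F [ 0.7 -0.2  0. ] w 0.5
travel [[0.02, -0.22, 4.09], [-0.0, -0.18, 2.36], [4.1, -0.0, -0.0], [4.1, -0.0, -0.0], [4.1, -0.0, -0.0], [0.7, -0.0, -0.0]] 
turn [[-0.021, 0.004, -0.015], [0.0, 0.0, 0.0], [0.0, 0.0, 0.0], [0.0, 0.0, 0.0], [0.0, 0.0, 0.0], [0.0, 0.0, 0.0]]
```

Call:
apply_moves(travel=[[0, -0.2, 4.0], [0, -0.2, 2.6], [4.0, 0, 0], [4.0, 0, 0], [3.5, 0, 0], [1.8, 0, 0], [0, 0, 0]], turn=[[-0.021, 0.004, -0.015], [0, 0, 0], [0, 0, 0], [0, 0, 0], [0, 0, 0], [0, 0, 0], [0, 0, 0]], grip=[0.5, 0.5, 0.5, 0.5, 0.5, 0.5, 0.5])

```text
t: 5.77
eef_pos: [0.4555, 0.2583, 0.0469]
tool_rot: [0.5, 0.504, 0.493, -0.503]
contact_force: [-0.8, -0.1, 0.4]
gripper_width: 0.496
```

Call:
apply_moves(travel=[[0, 0, 2], [0, 0, 1.5], [0, 0, 1], [0, 0, 1], [0, 0, 1]], turn=[[0, 0, 0], [0, 0, 0], [0, 0, 0], [0, 0, 0], [0, 0, 0]], grip=[0.5, 0.5, 0.5, 0.5, 0.5])

```text
t: 6.18
eef_pos: [0.4559, 0.1904, 0.0499]
tool_rot: [0.499, 0.506, 0.493, -0.502]
contact_force: [-7.0, 39.5, 0.3]
gripper_width: 0.498
```

39.5 N means the carton is up against the stop. I'll back off and check.

Call:
apply_moves(travel=[[0, 0, -0.8], [0, 0, -2], [0, 0, -3], [0, 0, -2.5]], turn=[[0, 0, 0], [0, 0, 0], [0, 0, 0], [0, 0, 0]], grip=[0.5, 0.5, 0.5, 0.5])

```text
t: 6.52
eef_pos: [0.4607, 0.2668, 0.0527]
tool_rot: [0.497, 0.509, 0.488, -0.505]
contact_force: [0.1, 0.1, 0.2]
gripper_width: 0.502
```

Call:
apply_moves(travel=[[-4, 0, 0], [-4, 0, 0], [-4, 0, 0], [-4, 0, -2], [-4, 0, -4], [-4, 0, -4], [0, 0, -2], [0, 0, 0]], turn=[[0, 0, 0], [0, 0, 0], [0, 0, 0], [0, 0, 0], [0, 0, 0], [0, 0, 0], [0, 0, 0], [0, 0, 0]], grip=[0.5, 0.5, 0.5, 0.5, 0.5, 0.5, 0.5, 0.5])

```text
t: 7.18
eef_pos: [0.4579, 0.3739, 0.2796]
tool_rot: [0.497, 0.508, 0.491, -0.504]
contact_force: [-0.8, 0.2, -0.2]
gripper_width: 0.499
```

```bash
python3 - <<'E'
from h import *
a=eyes.read_camera("scene");b=eyes.read_camera("top")
cv2.imwrite("pics/scene4.png",cv2.resize(a[120:430,200:460],None,fx=1.9,fy=1.9)[:,:,::-1])
cv2.imwrite("pics/top4.png",cv2.resize(b[190:320,160:480],None,fx=2.5,fy=2.5,interpolation=cv2.INTER_CUBIC)[:,:,::-1])
E
```

```text
(no output)
```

View pics/top4.png

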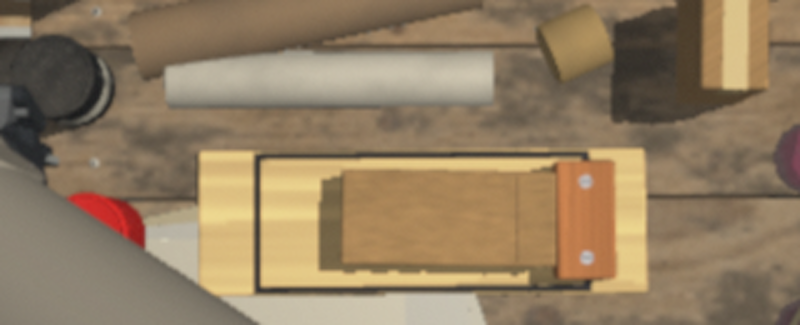

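View pics/scene4.png

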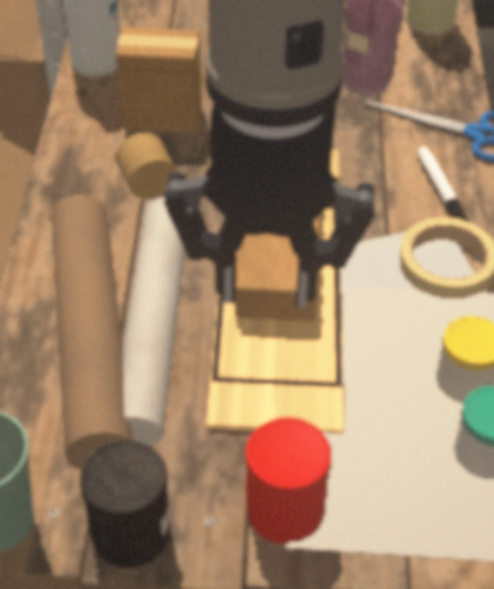

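The top view shows the carton's end (col 556) flush with the block, lying inside the lines. Both jars and the squat carton are standing. The arm is clear.

```bash
python3 -c "
from station import bot
print(bot.hand_in())"
```

```text
the job is handed in; nothing more can be done
None
```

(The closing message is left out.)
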